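# Light the gas tandoor at its control box

## Task

Light the gas tandoor with closed fingertips at the grey control box: push the blue blower button fully in, then push the yellow gas button fully in, and then press the red igniter button right down and keep it there; the program finishes while still holding the red button down. Do not press the white lamp button, and leave the utensils around the box standing and lying where they are; nothing is picked up.

Things in the scene. Friction and masses are not known exactly. Their poses are not given: they have to be found in the camera images.
- console: grey painted control box with a bare steel lid, fixed to the ledge, 200 x 200 mm and 60 mm high, its sides along its own x and y; origin at the centre of its underside, z up. Its four buttons stand on the lid at the corners of an 84 mm square centred on the box, any colour at any corner
- blower: the round dark steel collar of the blue button, 50 mm across and 8 mm high, fixed on the lid of the control box; origin at the centre of its underside, z up. It carries the blue button
- blower_top (a point): centre of the flat top face of the blue blower button, wherever the button now is; the cap is a blue plastic cylinder 34 mm across, and it moves straight down when pressed
- blower_button (a joint): travel of the blue blower button in m: push-in button without a spring: it moves down under about 3 N and stays where it is pushed; 0 = fully out (face 16 mm above its collar), 0.010 m = fully in (face 6 mm above its collar), hard stop there; it may start a few mm in
- gas: the round dark steel collar of the yellow button, 50 mm across and 8 mm high, fixed on the lid of the control box; origin at the centre of its underside, z up. It carries the yellow button
- gas_top (a point): centre of the flat top face of the yellow gas button, wherever the button now is; the cap is a yellow plastic cylinder 34 mm across, and it moves straight down when pressed
- gas_button (a joint): travel of the yellow gas button in m: push-in button without a spring: it moves down under about 3 N and stays where it is pushed; 0 = fully out (face 16 mm above its collar), 0.010 m = fully in (face 6 mm above its collar), hard stop there; it may start a few mm in
- igniter: the round dark steel collar of the red button, 50 mm across and 8 mm high, fixed on the lid of the control box; origin at the centre of its underside, z up. It carries the red button
- igniter_top (a point): centre of the flat top face of the red igniter button, wherever the button now is; the cap is a red plastic cylinder 34 mm across, and it moves straight down when pressed
- igniter_button (a joint): travel of the red igniter button in m: spring button, it comes up again when let go; 0 = up (face 16 mm above its collar), 0.008 m = right down on its hard stop (face 8 mm above its collar); the spring pushes back with about 1 N at the top and 5 N at the bottom
- lamp: the round dark steel collar of the white button, 50 mm across and 8 mm high, fixed on the lid of the control box; origin at the centre of its underside, z up. It carries the white button
- lamp_top (a point): centre of the flat top face of the white lamp button, wherever the button now is; the cap is a white plastic cylinder 34 mm across, and it moves straight down when pressed
- lamp_button (a joint): travel of the white lamp button in m (not to be pressed): push-in button without a spring: it moves down under about 3 N and stays where it is pushed; 0 = fully out (face 16 mm above its collar), 0.010 m = fully in (face 6 mm above its collar), hard stop there; it may start a few mm in
- katori: empty steel katori (small bowl), 90 mm across, 40 mm high, close beside the control box; origin at the centre of its underside
- jar: amber glass spice jar with an orange cap, 60 mm across, 90 mm high, close beside the control box; origin at the centre of its underside
- belan: wooden belan (rolling pin), 334 mm long along its y, 36 mm thick, lying beyond the control box; origin under its middle
- chimta: steel chimta tongs lying flat, 280 mm long along their y, 55 mm wide at most, 14 mm high, on the robot's side of the control box; origin under their middle
- thali: stainless steel thali (plate), 250 mm across, 22 mm high, at the left; origin at the centre of its underside
- casserole: closed round green plastic casserole with a white catch and hinge, 228 mm across, 130 mm high, at the right end; origin at the centre of its underside
- tumbler: steel tumbler, 72 mm across, 100 mm high, at the left, nearer the robot than the thali; origin at the centre of its underside

How it is judged:
By the outcome, as a careful person would: the job done as asked, in the order asked, and still so for the second after the job is handed in, while the arm keeps its last pose, push and grip.
It also fails if it takes over 42 s, if anything falls off the work surface, if the arm or the gripper's body presses on something with over 40 N, if the wrist force passes 120 N, or if a joint passes its speed limit or range.

## Robot

A 6-joint arm with a two-finger parallel gripper is mounted at the origin on the work surface. World frame = base frame: x ahead of the robot, y to its left, z up, the work surface at z = 0. Lengths are in mm, angles in rad, forces in N, time in s.
With the tool pointing down it reaches from about 300 to 775 mm from the base axis. Payload 14.6 kg.
Tool frame: the origin (TCP) lies between the finger pads; the fingertips stand 8 mm ahead of it and the grasp point (between the pads) lies 11 mm behind it; z points along the fingers, y is the direction in which the jaws open and shut (so a half turn about z gives the same grasp; the last joint's range is limited). The gripper opens to 94 mm and grips with 3 to 60 N. Pads are 16 mm wide; open, the fingers measure 119 mm over their backs; the gripper's body (75 mm by 177 mm) begins 78 mm behind the grasp point.
Start: joints at [1.164, 0.3, 1.521, -0, 1.321, -0.067], TCP at [183.311, 518.542, 213.446] pointing down, gripper open.
Joint ranges: [-3.03, 3.03], [-0.79, 2.21], [0.23, 2.52], [-1.04, 4.18], [0, 3.07], [-2.55, 2.55]. Speed limits (rad/s): [2.22, 2.22, 2.57, 3.14, 3.14, 3.14].

## Interface

Orientations are given as [roll, pitch, yaw] about the fixed x, y, z axes, in that order (R = Rz(yaw) Ry(pitch) Rx(roll)).
In Python, from cell import manip, cams, models gives the robot as it stands. The module is installed in compiled form; this text tells all that it offers.
- The arm moves only by the shell command python3 -m pendant 'ROWS' [OPENING] [FORCE]. ROWS is JSON, a list that holds one entry, the list of rows, each a list of 4 numbers: the shift along the tool's x, y, z in cm, then the turn about the tool's z in rad. In form: [[[x, y, z, roll], ...]]. A call has 1 to 5 rows; each row is the pose to reach, as a shift and turn from the pose commanded when the call began, along the tool's axes at that moment; what a row does not reach only later rows make up. A row lasts 1/10 s, in which the tool goes at most 50 mm and 8.59 degrees, less where a joint would pass 70% of its speed; a pose out of reach is approached as far as the arm can. A call with a gripper value outside its range is refused whole. OPENING is the opening, from -1 (shut) to 1 (fully open), so that 0 is half open, set as the call begins (- or left out, the last holds). The fingers move at their own pace and stop on an object; FORCE is the grip in N (left out, the last holds). Time passes only in rows, so rows that repeat a pose let the fingers close. It gives the time, the measured TCP pose, the force and the opening at its end, in the units of the state.
- manip.read_state(): the state, without advancing time (a new reading comes with each control period).
- cams.camera(name): name is "scene" or "side" or "wrist"; returns a dict with "frame" (384x512x3 uint8, red, green, blue), "K" (3x3 intrinsics, pixels), "pose" (4x4, takes a point from camera to world coordinates). Camera axes: x right, y down, z forward; pixel columns grow to the right and rows downward; lengths in mm; the calibration is good to about 2 mm. A picture is of the moment at which its call begins. There is no depth.
- manip.sign_off(): hands the job in, once; it reports no verdict.
Trained networks look in the newest picture that a camera, given by its name, has taken for a name from the list of things; names that differ only in an ending like _2 or _b are one class to them, and where a whole thing is asked for, a point or a joint stands for the part that bears it (a point fixed in the world has none). Each returns a list of dicts, best first, with "score" (0 to 1); they miss things now and then, are a little off and sometimes report something else, mostly with a low value. They report only what shows in the picture. A call takes as long as a camera call.
- models.regions_of(camera, name): "pixels" (384x512 bool, what is visible of it) and "point" ([column, row] in pixels, amid what is visible of it).
The state is a dict: "clock": time; "joints": joint angles; "qd": joint speeds; "effort": joint torques, N m; "eef_pos": TCP position; "eef_rot": TCP orientation; "wrist_force": force on the tool from outside, world axes, zero at the start; "moment": the same for the moment, N m; "finger_gap": finger opening in mm.
Only numpy, scipy, OpenCV 4.12 (cv2) and the standard library are available. Lean on these libraries where they do the work, as an engineer would, in place of code of your own. Each camera call takes 0.05 s, during which the arm holds its last target.

## Working session

There is one attempt and no reset: what is moved stays moved. The work goes in short steps, Python scripts to look and compute and a shell command to move; the robot and the scene stay as the last step left them, time stands still between calls to the robot, and variables do not carry over. Pictures are saved under pics/ and viewed, and the job is handed in when it is done.

```bash
mkdir -p pics
cat > h.py <<'E'
import numpy as np, cv2
from cell import manip, cams, models
def snap(n,f):
    c=cams.camera(n); cv2.imwrite('pics/'+f,c['frame'][:,:,::-1]); return c
def ray(c,uv,z):
    K=np.array(c['K']);T=np.array(c['pose'])
    d=T[:3,:3]@np.linalg.inv(K)@np.array([uv[0],uv[1],1.]);o=T[:3,3]
    return o+d*(z-o[2])/d[2]
E
python3 - <<'E'
from h import *
np.set_printoptions(precision=1,suppress=True)
for n in ['scene','side','wrist']:
    c=snap(n,n+'1.png')
    for k in ['blower','gas','igniter','lamp']:
        for nm,z in ((k+'_top',76+0),):
            r=models.regions_of(n,nm)
            for q in r[:2]: print(n,nm,round(q['score'],2),q['point'],q['pixels'].sum(),ray(c,q['point'],z))
print(manip.read_state())
E
```

```text
scene blower_top 0.71 [220.1, 241.0] 159 [ 600.3 -189.    76. ]
scene blower_top 0.57 [209.9, 223.4] 54 [ 513.6 -168.5   76. ]
scene gas_top 0.42 [246.2, 267.2] 721 [ 740.3 -190.3   76. ]
scene igniter_top 0.67 [185.2, 249.1] 475 [ 552.5 -297.1   76. ]
scene lamp_top 0.52 [203.0, 222.3] 80 [ 493.6 -183.8   76. ]
scene lamp_top 0.44 [227.6, 236.9] 2551 [ 602.6 -159.    76. ]
side blower_top 0.62 [285.8, 211.7] 91 [ 509.6 -163.9   76. ]
side gas_top 0.47 [306.7, 208.3] 54 [ 588.  -183.8   76. ]
side lamp_top 0.6 [274.2, 202.4] 62 [506.4 -92.7  76. ]
{'clock': 0.75, 'joints': array([ 1.2,  0.3,  1.5,  0. ,  1.3, -0.1]), 'qd': array([-0.,  0.,  0.,  0., -0., -0.]), 'effort': array([ -0. , -53.2, -35.3,   0.1,   0. ,   0. ]), 'eef_pos': array([183.3, 518.5, 213.5]), 'eef_rot': array([ 3.1, -0. ,  2.8]), 'wrist_force': array([ 0.3, -0.7,  0.3]), 'moment': array([0., 0., 0.]), 'finger_gap': 94.00117169195003}
```

View pics/scene1.png

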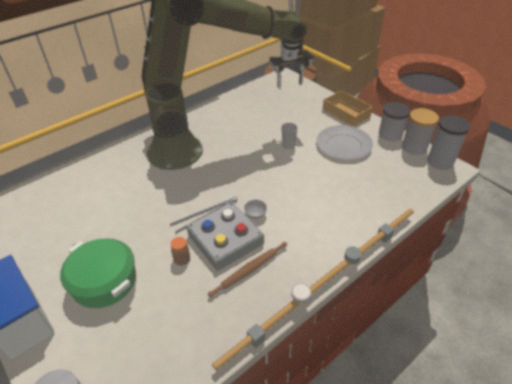

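View pics/side1.png

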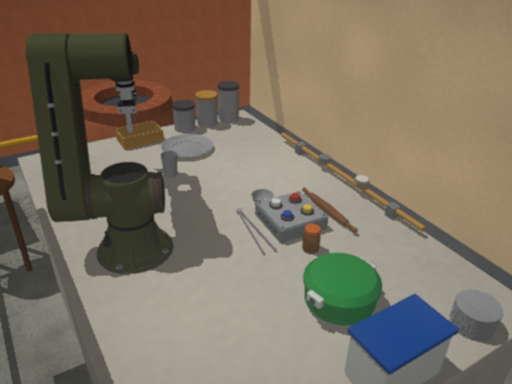

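View pics/wrist1.png

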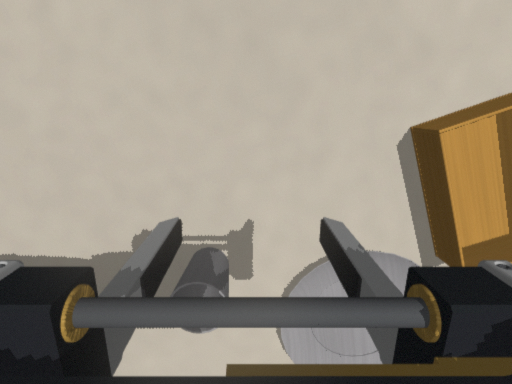

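The scene picture shows the box with blue (208,226), white (228,214), red (241,228) and yellow (220,240). The side picture has white (276,203), red (295,198), yellow (307,209) and blue (287,215). The networks mixed up colours in the scene view, so I'll segment by colour and triangulate.

```bash
cat >> h.py <<'E'
def col(c,name,seed=None,rad=25,minpix=8):
    hsv=cv2.cvtColor(c['frame'],cv2.COLOR_RGB2HSV).astype(int);h,s,v=hsv[...,0],hsv[...,1],hsv[...,2]
    m={'blower':(h>100)&(h<130)&(s>110),'gas':(h>20)&(h<34)&(s>110),'igniter':((h<6)|(h>172))&(s>140)&(v>80),'lamp':(s<50)&(v>185)}[name]
    n,l,st,ce=cv2.connectedComponentsWithStats(m.astype(np.uint8))
    out=[]
    for i in range(1,n):
        if st[i,4]<minpix: continue
        if seed is not None and np.linalg.norm(ce[i]-seed)>rad: continue
        out.append((st[i,4],ce[i]))
    return sorted(out,key=lambda t:-t[0])
def tri(obs):
    A=np.zeros((3,3));b=np.zeros(3)
    L=[]
    for c,uv in obs:
        K=np.array(c['K']);T=np.array(c['pose']);d=T[:3,:3]@np.linalg.inv(K)@np.array([*uv,1.]);d/=np.linalg.norm(d)
        P=np.eye(3)-np.outer(d,d);A+=P;b+=P@T[:3,3];L.append((P,T[:3,3]))
    x=np.linalg.solve(A,b);return x,[np.linalg.norm(P@(x-o)) for P,o in L]
E
python3 - <<'E'
from h import *
np.set_printoptions(precision=1,suppress=True)
S=cams.camera('scene');D=cams.camera('side')
s={'blower':((208,226),(287,215)),'gas':((220,240),(307,209)),'igniter':((241,228),(295,198)),'lamp':((228,214),(276,203))}
for k,(a,b) in s.items():
    p=col(S,k,a,8);q=col(D,k,b,8)
    print(k,p[:2],q[:2])
    pa=p[0][1] if p else a; qb=q[0][1] if q else b
    print(tri([(S,pa),(D,qb)]),ray(S,pa,82),ray(D,qb,82))
st=manip.read_state();print(st['eef_rot'])
W=cams.camera('wrist')
from scipy.spatial.transform import Rotation as R
T=np.eye(4);T[:3,:3]=R.from_euler('xyz',st['eef_rot']).as_matrix();T[:3,3]=st['eef_pos']
print(np.linalg.inv(T)@W['pose'],W['K'],T)
E
```

```text
blower [(np.int32(34), array([207.1, 223.5]))] [(np.int32(48), array([287. , 213.4]))]
(array([ 507. , -175.7,   76.2]), [np.float64(0.6548341630970599), np.float64(0.6548341630969987)]) [ 512.1 -179.    82. ] [ 502.2 -181.4   82. ]
gas [(np.int32(70), array([220.2, 238.8]))] [(np.int32(64), array([307. , 208.1]))]
(array([ 591.3, -181.8,   74.3]), [np.float64(0.44566526621844926), np.float64(0.44566526621852354)]) [ 597.2 -185.6   82. ] [ 584.1 -190.    82. ]
igniter [(np.int32(34), array([240.9, 226.9]))] [(np.int32(38), array([295. , 196.4]))]
(array([597.4, -96.9,  76. ]), [np.float64(0.26062085334597695), np.float64(0.26062085334592583)]) [601.4 -99.8  82. ] [ 591.6 -104.7   82. ]
lamp [(np.int32(50), array([227.2, 211.8]))] [(np.int32(18), array([275.6, 200.1]))]
(array([513.5, -91.5,  82.6]), [np.float64(0.7601718988211157), np.float64(0.7601718988208338)]) [513.6 -91.9  82. ] [514.2 -89.5  82. ]
[ 3.1 -0.   2.8]
[[   0.    -1.    -0.3   79. ]
 [   1.     0.     0.     0.7]
 [  -0.    -0.3    1.  -171. ]
 [   0.     0.     0.     1. ]] [[285.4   0.  250.5]
 [  0.  285.4 189.3]
 [  0.    0.    1. ]] [[ -0.9   0.3  -0.  183.3]
 [  0.3   0.9   0.  518.5]
 [  0.    0.   -1.  213.4]
 [  0.    0.    0.    1. ]]
```

```bash
cat >> h.py <<'E'
from scipy.spatial.transform import Rotation as R
def rel(target):
    st=manip.read_state();M=R.from_euler('xyz',st['eef_rot']).as_matrix()
    return M.T@(np.array(target)-st['eef_pos'])/10
E
python3 - <<'E'
from h import *
print(rel([617,-161,213.4]),manip.read_state()['eef_rot'],manip.read_state()['clock'])
E
```

```text
[-6.35374679e+01 -4.96153142e+01  6.68614217e-03] [3.14157956e+00 2.62622623e-05 2.80180703e+00] 0.9
```

```bash
python3 -m pendant '[[[-4,-3,0,0],[-8,-6,0,0],[-12,-9,0,0],[-16,-12,0,0],[-20,-15.5,0,0]]]' -1 10
```

```text
clock: 1.4
eef_pos: [319.5, 306.8, 213.6]
eef_rot: [3.141, 0.0, 2.802]
wrist_force: [0.8, -0.1, 0.7]
finger_gap: 57.0
```

```bash
python3 -m pendant '[[[-4,-3,0,0],[-8,-6,0,0],[-12,-9,0,0],[-16,-12,0,0],[-20,-15.5,0,0]]]'
```

```text
clock: 1.9
eef_pos: [454.9, 96.5, 213.7]
eef_rot: [3.141, 0.001, 2.802]
wrist_force: [0.1, 0.1, -0.2]
finger_gap: 17.3
```

```bash
python3 -m pendant '[[[-4,-3,0,0],[-8,-6,0,0],[-12,-9,0,0],[-16,-12,0,0],[-20,-15.5,0,0]]]'; python3 -c "
from h import *
print(rel([617,-161,213.4]))"
```

```text
clock: 2.4
eef_pos: [590.3, -113.5, 213.4]
eef_rot: [3.142, 0.0, 2.802]
wrist_force: [0.9, 0.8, -0.0]
finger_gap: 0.6
[-4.10074247e+00 -3.58944688e+00 -2.33077369e-03]
```

```bash
python3 -m pendant '[[[-2,-1.8,0,0],[-4,-3.6,0,0],[-4,-3.6,0,0]]]'
python3 - <<'E'
from h import *
np.set_printoptions(precision=1,suppress=True)
W=snap('wrist','w2.png')
for k in ['blower','gas','igniter','lamp']:
    for a,uv in col(W,k,minpix=100)[:2]: print(k,a,uv,ray(W,uv,76),ray(W,uv,84))
    for q in models.regions_of('wrist',k+'_top')[:2]: print('  net',round(q['score'],2),q['point'],q['pixels'].sum())
E
```

```text
clock: 2.7
eef_pos: [615.6, -161.5, 212.6]
eef_rot: [-3.141, -0.001, 2.799]
wrist_force: [-1.3, 0.3, -0.9]
finger_gap: 0.4
blower 925 [201.7  90.7] [ 508. -175.   76.] [ 508.9 -173.9   84. ]
  net 0.22 [168.1, 16.9] 878
gas 1306 [262.9 367.8] [ 866.3 -231.5   76. ] [ 857.9 -229.    84. ]
gas 813 [225.7 169.1] [ 592.4 -181.    76. ] [ 591.1 -179.8   84. ]
  net 0.66 [224.9, 168.7] 777
  net 0.19 [279.7, 66.7] 1057
igniter 788 [301.4 148.8] [598.8 -96.2  76. ] [597.3 -97.2  84. ]
  net 0.93 [299.3, 147.2] 858
  net 0.42 [167.7, 16.6] 892
lamp 46560 [419.7 160.8] [654.5  21.5  76. ] [651.6  17.4  84. ]
lamp 23034 [ 50.5 176.6] [ 535.4 -366.5   76. ] [ 535.6 -360.4   84. ]
  net 0.64 [283.4, 63.8] 951
```

View pics/w2.png

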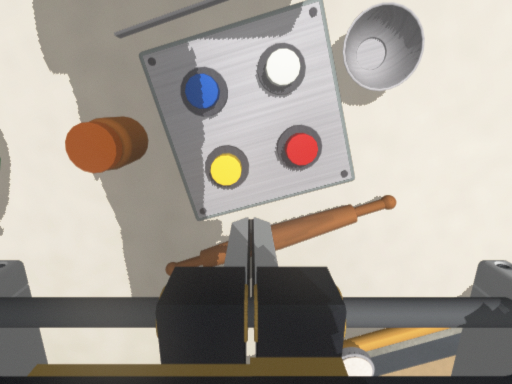

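Wrist picture: blue (202,91), yellow (226,169), red (300,149), white (283,66). The spacing measures 84 mm, as given. Moving over the blue button.

```bash
python3 -c "
from h import *
print(rel([508.3,-174.6,110]))"
```

```text
[ 9.50385495 -5.11463836 10.36917871]
```

```bash
python3 -m pendant '[[[4,-2.2,1,0],[8,-4.4,3,0],[9.6,-5.1,6,0],[9.6,-5.1,9.4,0],[9.6,-5.1,9.4,0]]]'
python3 - <<'E'
from h import *
np.set_printoptions(precision=2,suppress=True)
W=snap('wrist','w3.png')
for k in ['blower','gas','igniter']:
    for a,uv in col(W,k,minpix=100)[:2]: print(k,a,uv,ray(W,uv,78))
print(rel([508.3,-174.6,100]))
E
```

```text
clock: 3.45
eef_pos: [505.6, -173.7, 116.6]
eef_rot: [3.141, -0.005, 2.802]
wrist_force: [0.3, -0.0, 1.3]
finger_gap: 0.1
blower 854 [248.69 208.81] [ 501.39 -172.68   78.  ]
gas 664 [307.32 367.27] [ 665.2  -173.22   78.  ]
gas 394 [253.62 366.98] [ 648.37 -219.85   78.  ]
igniter 1359 [370.99 280.31] [595.19 -97.16  78.  ]
[-0.14  0.01  1.91]
```

View pics/w3.png

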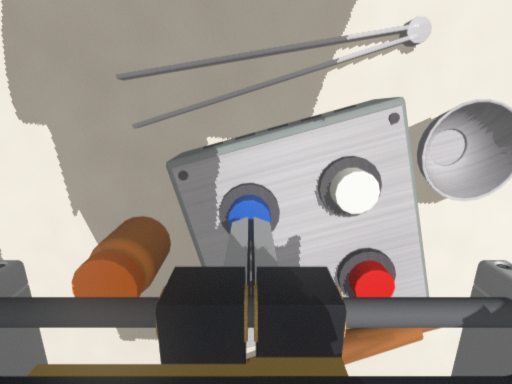

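The blue cap is at about (249,215), partly behind the closed fingertips at (252,220). I'll overlay the expected cap outline to check.

```bash
cat >> h.py <<'E'
def proj(c,p):
    T=np.linalg.inv(c['pose']);q=T[:3,:3]@np.array(p)+T[:3,3];q=np.array(c['K'])@q;return q[:2]/q[2]
E
python3 - <<'E'
from h import *
W=cams.camera('wrist');im=W['frame'][:,:,::-1].copy()
def circ(x,y,z,r,cl):
    pts=np.array([proj(W,[x+r*np.cos(t),y+r*np.sin(t),z]) for t in np.linspace(0,6.28,60)])
    cv2.polylines(im,[np.round(pts*8).astype(np.int32)],True,cl,1,shift=3)
for x,y in ((508.3,-174.6),(592,-180.5),(598.3,-96.5)):
    circ(x,y,68,25,(0,255,0));circ(x,y,78,17,(255,0,255))
cv2.imwrite('pics/o3.png',cv2.resize(im[130:340,150:430],None,fx=2.8,fy=2.8,interpolation=0))
print(manip.read_state()['eef_pos'])
E
```

```text
[ 508.01047248 -174.55327929  120.51588944]
```

View pics/o3.png

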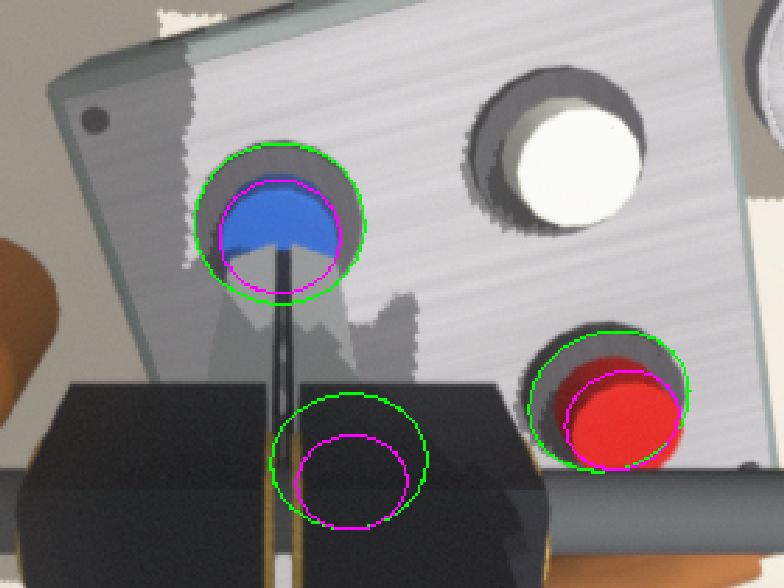

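The expected outline fits the blue cap with its face near z=78. Descending over it.

```bash
python3 -m pendant '[[[0,0,1,0],[0,0,2,0],[0,0,2.8,0],[0,0,3.2,0],[0,0,3.4,0]]]'
```

```text
clock: 4.05
eef_pos: [507.7, -174.9, 85.2]
eef_rot: [3.141, -0.0, 2.802]
wrist_force: [-0.9, 1.5, 2.6]
finger_gap: 0.6
```

```bash
python3 -m pendant '[[[0,0,0.1,0],[0,0,0.2,0],[0,0,0.3,0],[0,0,0.4,0],[0,0,0.4,0]]]'; python3 -c "
from h import *
print(manip.read_state()['eef_pos'])"
```

```text
clock: 4.55
eef_pos: [507.7, -175.0, 82.2]
eef_rot: [3.142, 0.001, 2.802]
wrist_force: [-3.2, 3.6, 10.5]
finger_gap: 0.2
[ 507.7446486  -174.95049147   82.16129885]
```

```bash
python3 -m pendant '[[[0,0,0.1,0],[0,0,0.15,0],[0,0,0.15,0]]]'
```

```text
clock: 4.85
eef_pos: [507.9, -175.0, 82.0]
eef_rot: [-3.142, 0.001, 2.802]
wrist_force: [-10.6, 6.5, 24.8]
finger_gap: 0.7
```

Hard stop reached (25 N at z=82.0, as predicted). Lifting and moving to yellow.

```bash
python3 -m pendant '[[[0,0,-1.5,0],[0,0,-4,0],[0,0,-4,0],[0,0,-4,0]]]';  python3 -c "
from h import *
print(rel([592,-180.5,120]))"
```

```text
clock: 5.25
eef_pos: [507.6, -175.1, 119.9]
eef_rot: [-3.141, 0.001, 2.802]
wrist_force: [0.1, 0.2, -0.4]
finger_gap: 0.2
[-8.14047682  2.30510363 -0.00999833]
```

```bash
python3 -m pendant '[[[-4,1.1,0,0],[-8.1,2.3,0,0],[-8.1,2.3,0,0],[-8.1,2.3,0,0]]]'
cat >> h.py <<'E'
def overlay(f,zt):
    W=cams.camera('wrist');im=W['frame'][:,:,::-1].copy()
    def circ(x,y,z,r,cl):
        pts=np.array([proj(W,[x+r*np.cos(t),y+r*np.sin(t),z]) for t in np.linspace(0,6.28,60)])
        cv2.polylines(im,[np.round(pts*8).astype(np.int32)],True,cl,1,shift=3)
    for (x,y),z in zip(((508,-174.9),(592,-180.5),(597.3,-97.2)),zt):
        circ(x,y,68,25,(0,255,0));circ(x,y,z,17,(255,0,255))
    cv2.imwrite(f,cv2.resize(im[:340,50:],None,fx=1.7,fy=1.7,interpolation=0))
    print(manip.read_state()['eef_pos'])
E
python3 -c "
from h import *
overlay('pics/o4.png',(74,80,84))"
```

```text
clock: 5.65
eef_pos: [591.0, -180.0, 117.9]
eef_rot: [-3.141, -0.003, 2.802]
wrist_force: [-0.6, -0.1, -0.8]
finger_gap: 0.5
[ 590.65030441 -180.09357275  118.59489939]
```

View pics/o4.png

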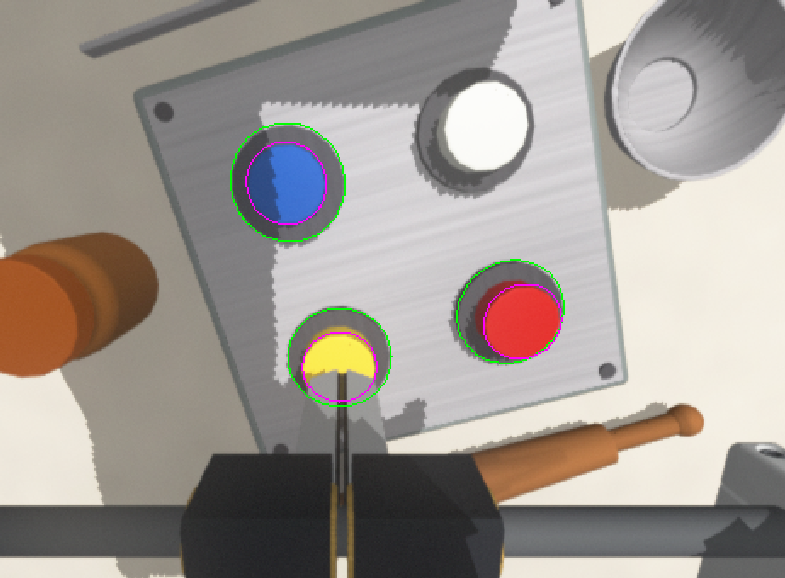

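The outlines fit all three caps, and blue sits on the outline drawn for fully in. Pressing yellow.

```bash
python3 -m pendant '[[[0,0,1,0],[0,0,2,0],[0,0,2.8,0],[0,0,3.2,0],[0,0,3.4,0]]]'
```

```text
clock: 6.2
eef_pos: [591.3, -180.3, 85.5]
eef_rot: [-3.141, -0.001, 2.802]
wrist_force: [-2.6, 0.4, 2.1]
finger_gap: 0.4
```

```bash
python3 -m pendant '[[[0,0,0.1,0],[0,0,0.2,0],[0,0,0.3,0],[0,0,0.4,0],[0,0,0.4,0]]]'
```

```text
clock: 6.7
eef_pos: [591.8, -180.4, 82.3]
eef_rot: [-3.142, 0.001, 2.802]
wrist_force: [-1.9, -0.3, 5.1]
finger_gap: 0.5
```

```bash
python3 -m pendant '[[[0,0,0.1,0],[0,0,0.1,0],[0,0,0.1,0]]]'
```

```text
clock: 7.0
eef_pos: [591.8, -180.4, 82.2]
eef_rot: [-3.141, 0.001, 2.802]
wrist_force: [-6.5, 0.9, 12.6]
finger_gap: 0.6
```

```bash
python3 -m pendant '[[[0,0,0.1,0],[0,0,0.1,0],[0,0,0.1,0]]]'
```

```text
clock: 7.3
eef_pos: [591.9, -180.4, 82.1]
eef_rot: [-3.141, 0.001, 2.802]
wrist_force: [-10.1, 2.6, 20.6]
finger_gap: 0.4
```

```bash
python3 -m pendant '[[[0,0,-1.5,0],[0,0,-4,0],[0,0,-4,0],[0,0,-4,0]]]';  python3 -c "
from h import *
print(rel([597.3,-97.2,120]))"
```

```text
clock: 7.7
eef_pos: [591.9, -180.3, 120.2]
eef_rot: [3.141, 0.001, 2.802]
wrist_force: [0.2, -0.4, -0.2]
finger_gap: 0.5
[2.25546698 8.01460823 0.02039009]
```

```bash
python3 -m pendant '[[[1.1,4,0,0],[2.3,8,0,0],[2.3,8,0,0],[2.3,8,0,0],[2.3,8,0,0]]]'; python3 -c "
from h import *
overlay('pics/o5.png',(74,74,84))"
```

```text
clock: 8.2
eef_pos: [596.4, -97.9, 119.4]
eef_rot: [-3.141, -0.001, 2.801]
wrist_force: [-0.4, -1.2, 0.0]
finger_gap: 0.7
[596.43421327 -98.10270964 119.49993722]
```

View pics/o5.png

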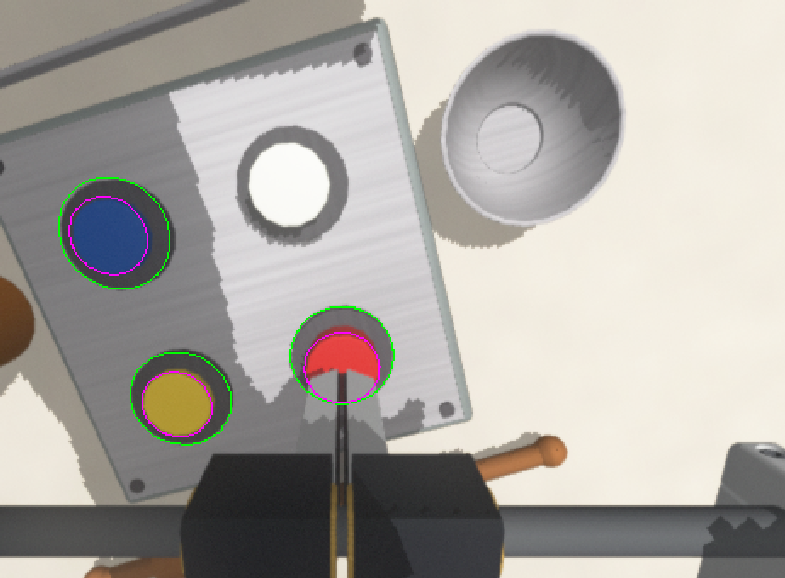

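Blue and yellow both match their fully-in outlines, and red is under the fingertips. Pressing red; its stop should be at TCP z≈84.

```bash
python3 -m pendant '[[[0,0,1,0],[0,0,2,0],[0,0,2.6,0],[0,0,3.0,0],[0,0,3.2,0]]]'
```

```text
clock: 8.75
eef_pos: [596.4, -97.3, 87.5]
eef_rot: [-3.141, -0.001, 2.802]
wrist_force: [-2.0, -0.8, 3.4]
finger_gap: 0.2
```

```bash
python3 -m pendant '[[[0,0,0.1,0],[0,0,0.2,0],[0,0,0.3,0],[0,0,0.4,0],[0,0,0.4,0]]]'
```

```text
clock: 9.25
eef_pos: [596.7, -97.3, 84.3]
eef_rot: [-3.142, 0.0, 2.802]
wrist_force: [-4.1, -0.8, 5.4]
finger_gap: 0.3
```

```bash
python3 -m pendant '[[[0,0,0.1,0],[0,0,0.1,0],[0,0,0.1,0]]]'
```

```text
clock: 9.55
eef_pos: [596.8, -97.2, 84.1]
eef_rot: [-3.142, 0.001, 2.802]
wrist_force: [-7.6, -1.2, 13.1]
finger_gap: 0.4
```

```bash
python3 -m pendant '[[[0,0,0.1,0],[0,0,0.1,0],[0,0,0.1,0],[0,0,0.1,0],[0,0,0.1,0]]]'; python3 -c "
from h import *
overlay('pics/o6.png',(74,74,76)); snap('scene','s6.png'); print(manip.read_state()['wrist_force'])"
```

```text
clock: 10.05
eef_pos: [596.9, -97.3, 83.9]
eef_rot: [3.142, 0.001, 2.802]
wrist_force: [-10.0, -0.0, 21.3]
finger_gap: 0.8
[596.90143881 -97.30352147  83.88889642]
[-10.24701387   0.93874262  20.48071435]
```

View pics/o6.png

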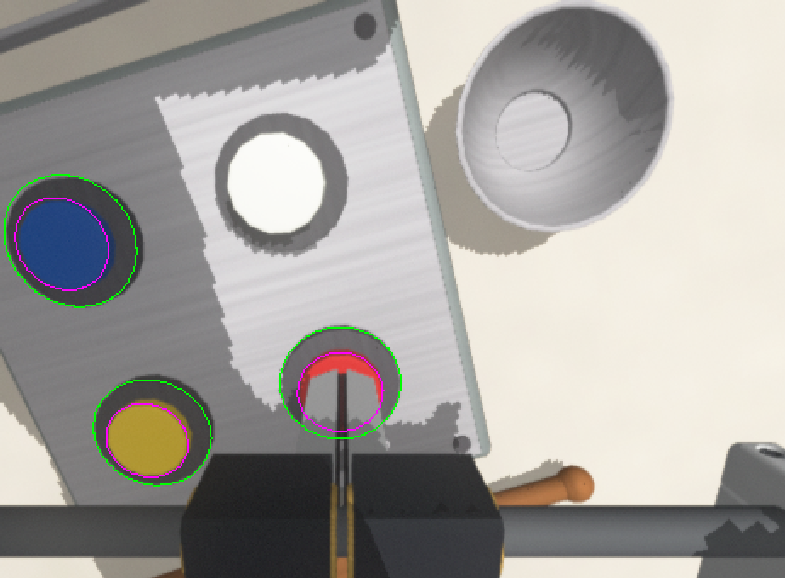

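View pics/s6.png

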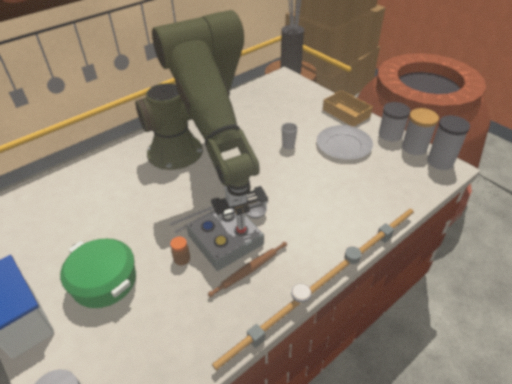

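The red cap is on its hard stop (z=83.9, about 20 N steady). Blue and yellow are in, white is untouched, and the utensils have not moved. Handing in.

```bash
python3 -c "
from h import *
print(manip.sign_off())"
```

```text
the job is handed in; nothing more can be done
None
```

The tandoor lighting sequence is done: with the fingertips closed I pushed blue fully in, then yellow fully in, then pressed red down. I handed the job in at about 10 s with red still held.

| Button | Tool height at hard stop (mm) | Expected (mm) | Push (N) |
|---|---|---|---|
| Blue (blower) | 82.0 | 82 | 25 |
| Yellow (gas) | 82.1 | 82 | 21 |
| Red (igniter) | 83.9 | 84 | about 20, steady |

- **Blue and yellow:** in the last wrist picture both caps match the outlines drawn for fully in.
- **White lamp button:** I never went over it, and it looked unchanged in the last wrist picture.
- **Utensils:** they look unmoved by eye in the last scene picture; I did not measure their positions.
- **What disagreed:** in the first scene picture the networks confused the button colours, and my first triangulation put the caps a few mm too low. I worked from colour segmentation in the wrist pictures, checked against the 84 mm button spacing, and the contact heights confirmed it.
- **Sideways force:** the red button is held with about 10 N sideways on the fingertips as well as the downward push. Blue and yellow showed the same at their stops.

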